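# Open the lift-and-slide hatch of a slide chamber

### The job

Open the microscope-slide chamber whose hatch has the orange handle: lift the hatch straight up off its recessed seat, slide it sideways along its channels until the well is completely uncovered, then set it down flat on the channel floor and let go. Leave the hatch with the blue handle shut on its own chamber.

Things in the scene. Friction and masses are not known exactly. Their poses are not given: they have to be found in the camera images.
- chamber_orange: White fixed bench chamber, 140 (x) x 277 (y, -145 to +132) x 74 mm high; origin on the table, z up. Well: pocket 108 x 104 centred at y +70, its ledge (hatch seat) 33 above the table. Rails at x +-54 carry lips (inner edges x +-43, underside 69, top 74 up) that overhang the hatch: it can rise 30 at most and cannot come out. A like chamber, blue handle, stands to its left or right.
- hatch_orange: Dark steel plate 100 (x) x 96 (y) x 6 mm, 0.15-0.35 kg, loose, 4 mm play; origin centre of underside, z up, axes as the chamber's. Orange bridge handle over its centre: bar 70 along x, 14 thick along y, 29 to 51 above the origin, posts 10 wide at x +-30. Pinch the bar's middle, fingers closing along y. Starts shut at (0, +70, 33) in the chamber's frame.
- open_spot (a point): Middle of the chamber's deck (white channel floor), at (0, -60, 45) mm in its frame, axes the same: where the open hatch's origin goes. The deck is 12 above the seat and runs from y +18 to an end stop at y -135, 16 high. Raise the hatch more than 12 to pass (about 20 runs free), slide it 130 to -y. The well is uncovered once the hatch centre is past y -30; the stop allows -87.
- hatch_blue: The same hatch with a blue handle, shut on the seat of the other chamber of the same shape; it stays there. Origin at the centre of its underside.
Things that resemble listed ones, but are neither listed nor needed, are in the scene too. Leave any purple or yellow look-alike of the hatch_orange alone.

How it is judged (in metres and radians):
On the way:
1. the orange-handled hatch is lifted off its seat, more than 10 mm up (z of hatch_orange in the frame of chamber_orange above 0.043 m), for 0.1 s.
At the end, for the whole second after the job is handed in: The orange-handled hatch lies still and flat (7 degrees) on its chamber's deck, underside 41 to 50 mm above the table, in the chamber's frame within 10 mm of x = 0 and between y = -95 and -32 mm, so the well is uncovered; the blue-handled hatch is within 15 mm of its start (y of hatch_orange in the frame of chamber_orange between -0.095 and -0.032 m and x of hatch_orange in the frame of chamber_orange between -0.01 and 0.01 m and z of hatch_orange in the frame of chamber_orange between 0.041 and 0.05 m and angle between hatch_orange's own z axis and vertical below 0.12 rad and linear speed of hatch_orange below 0.02 m/s and distance of hatch_blue from where it was at the start of the episode below 0.015 m); the robot touches nothing.
It fails at once if the blue-handled hatch is moved by more than 15 mm (distance of hatch_blue from where it was at the start of the episode above 0.015 m).
It also fails if it takes over 35 s, if anything falls off the work surface, if the arm or the gripper's body presses on something with over 40 N, if the wrist force passes 120 N, or if a joint passes its speed limit or range.

### The arm

A 6-joint arm with a two-finger parallel gripper is mounted at the origin on the work surface. World frame = base frame: x ahead of the robot, y to its left, z up, the work surface at z = 0. Lengths are in m, angles in degrees, forces in N, time in s.
With the tool pointing down it reaches from about 0.3 to 0.75 m from the base axis. Payload 8.5 kg.
Tool frame: the origin (TCP) lies at the very end of the fingers, on their centre line; the grasp point (between the pads) lies 19 mm behind it (env.tcp_to_grasp is the distance from the TCP to the grasp point, in m); z points along the fingers, y is the line along which they close (so a half turn about z gives the same grasp; the last joint's range is limited). The gripper opens to 85 mm and grips with 20 to 120 N. Pads are 22 mm wide; open, the fingers measure 114 mm over their backs; the gripper's body (76 mm by 85 mm) begins 54 mm behind the grasp point. The pads swing forward as they close: fully open they stand 13 mm farther back than shut.
Start: joints at [-89.456, 21.807, 74.336, -0, 83.858, -12.336], TCP at [0.123, -0.536, 0.231] pointing down, gripper open.
Joint ranges: [-178.18, 178.18], [-50.72, 133.34], [12.68, 142.11], [-81.47, 261.47], [9.98, 163.14], [-165.26, 165.26]. Speed limits (degrees/s): [136.94, 136.94, 180, 180, 180, 180].

### API

Orientations are given as a 3x3 rotation matrix whose columns are the frame's x, y, z axes.
In Python, from rig import status, get_image, env gives the robot as it stands.
- The arm moves only by the shell command python3 -m handwheel 'ROWS' [FORCE]. ROWS is text: rows parted by semicolons, each of 7 numbers parted by spaces: the shift along the world's x, y, z in cm, then the turn, a rotation vector about the world's x, y, z in degrees, then the opening, from 0 (shut) to 1 (fully open). In form: dx dy dz wx wy wz gripper; .... A call has 1 to 8 rows; each row is the pose to reach, as a shift and turn from the pose commanded when the call began; what a row does not reach only later rows make up. A row lasts 1/12 s, in which the tool goes at most 41.7 mm and 7.16 degrees, less where a joint would pass 70% of its speed; a pose out of reach is approached as far as the arm can. A call with a gripper value outside its range is refused whole. The fingers move at their own pace and stop on an object; FORCE is the grip in N (left out, the last holds). Time passes only in rows, so rows that repeat a pose let the fingers close. It gives the time, the measured TCP pose, the force, the opening and the grip force at its end, in the units of the state.
- status.observe(): the state, without advancing time (a new reading comes with each control period).
- get_image(name): name is "side" or "top" or "wrist"; returns a dict with "color" (400x640x3 uint8, red, green, blue), "vertical_fov" (degrees; the focal length in pixels is half the picture's height over the tangent of half this angle, whatever the lens; pixels are square), "cx", "cy" (the principal point, pixels), "xyz" and "orientation" of the camera in the world. Camera axes: x right, y down, z forward; pixel columns grow to the right and rows downward; lengths in m; the calibration is good to about 2 mm. A picture is of the moment at which its call begins. There is no depth.
- env.close_job(): hands the job in; it is judged then, once.
The state is a dict: "time_s": time; "q": joint angles; "qvel": joint speeds; "joint_efforts": joint torques, N m; "position": TCP position; "tool_rot": TCP orientation; "ft_force": force on the tool from outside, world axes, zero at the start; "wrist_torque": the same for the moment, N m; "grip_width": finger opening in m; "gripper_force": force on a finger pad.
Only numpy, scipy, OpenCV 4.12 (cv2) and the standard library are available. Lean on these libraries where they do the work, as an engineer would, in place of code of your own. Each camera call takes 0.05 s, during which the arm holds its last target. There are 200 camera calls.

## Working session

There is one attempt and no reset: what is moved stays moved. The work goes in short steps, Python scripts to look and compute and a shell command to move; the robot and the scene stay as the last step left them, time stands still between calls to the robot, and variables do not carry over. Pictures are saved under pics/ and viewed, at most 10 in all, crops included, and the job is handed in when it is done.

```bash
mkdir -p pics
cat > h.py <<'E'
import numpy as np, cv2, json
from rig import status, get_image, env
def snap(n,f):
    im=get_image(n); cv2.imwrite(f'pics/{f}.png',im['color'][...,::-1]); 
    np.save(f'pics/{f}.npy',im,allow_pickle=True); return im
def ray(im,u,v):
    f=200/np.tan(np.radians(im['vertical_fov'])/2)
    d=np.array(im['orientation'])@np.array([(u-im['cx'])/f,(v-im['cy'])/f,1]); return np.array(im['xyz']),d
def onz(im,u,v,z):
    o,d=ray(im,u,v); return o+d*(z-o[2])/d[2]
E
python3 - <<'E'
from h import *
for n in ('top','side'):
    im=snap(n,n+'1'); print(n,im['xyz'],im['vertical_fov'],im['cx'],im['cy'],np.round(im['orientation'],3).tolist(), im['color'].shape)
s=status.observe(); print({k:np.round(v,3).tolist() for k,v in s.items()})
E
```

```text
top [ 0.38461849 -0.00334157  1.00006667] 44.938713518549534 312.2752151840639 196.16373811107061 [[0.014, -0.997, 0.07], [-1.0, -0.014, -0.008], [0.009, -0.07, -0.997]] (400, 640, 3)
side [-0.08049895  0.51254501  0.83880655] 49.59241618385378 322.0408038657644 206.30551642586147 [[-0.72, -0.486, 0.495], [-0.693, 0.525, -0.493], [-0.021, -0.699, -0.715]] (400, 640, 3)
{'time_s': 0.1, 'q': [-89.454, 21.837, 74.378, 0.001, 83.859, -12.333], 'qvel': [-0.099, -0.146, -0.087, -0.086, 0.025, -0.004], 'joint_efforts': [0.005, -44.922, -23.166, -0.0, 0.004, -0.0], 'position': [0.123, -0.536, 0.231], 'tool_rot': [[0.975, 0.223, 0.0], [0.223, -0.975, 0.001], [0.0, -0.001, -1.0]], 'ft_force': [-0.015, 0.721, -1.192], 'wrist_torque': [0.0, 0.009, -0.023], 'gripper_force': 0.0, 'grip_width': 0.086}
```

View pics/top1.png

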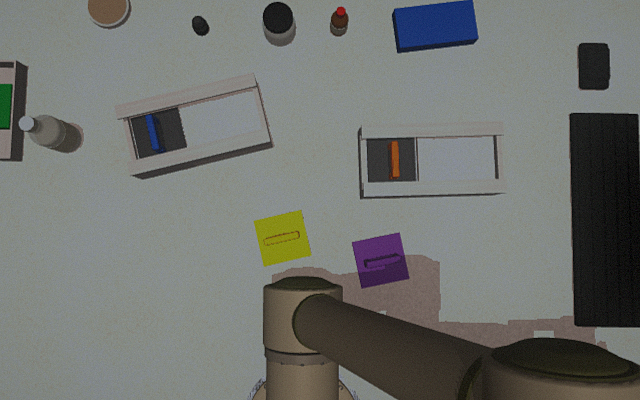

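View pics/side1.png

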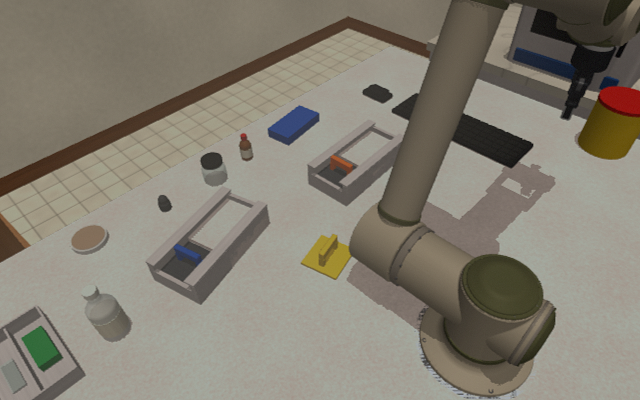

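The top view shows five candidates. The orange bar at (395,159) is in the right-hand chamber and the blue bar at (153,133) is in the left-hand one. There are loose look-alikes, yellow at (282,238) and purple at (381,260), and a blue box at (435,25) that isn't a hatch. The orange bar fits: it is on a dark plate in a chamber, with the white deck to its right, towards world -y. I'll confirm it in a crop and measure it.

Run:
```python
from h import *
for n in ('top1','side1'):
    im=np.load(f'pics/{n}.npy',allow_pickle=True).item()
    hsv=cv2.cvtColor(im['color'],cv2.COLOR_RGB2HSV)
    m=cv2.inRange(hsv,(4,150,90),(16,255,255))
    k,l,st,c=cv2.connectedComponentsWithStats(m)
    for i in range(1,k):
        if st[i,4]>40:
            r=cv2.minAreaRect(np.argwhere(l==i)[:,::-1].astype(np.float32)); print(n,st[i],c[i],r)
            if n=='top1':
                b=cv2.boxPoints(r)
                for z in(.084,): print(np.round([onz(im,*p,z) for p in b],4).tolist(), onz(im,*r[0],z))
im=np.load('pics/top1.npy',allow_pickle=True).item()
c=cv2.resize(im['color'][110:210,350:515],None,fx=4.8,fy=4.8,interpolation=cv2.INTER_CUBIC)
cv2.imwrite('pics/crop1.png',c[...,::-1])
```

```text
top1 [391 141   9  36 246] [395.03252033 158.56097561] ((395.0000305175781, 158.5), (35.20473861694336, 7.033261775970459), 87.79740142822266)
[[0.5572, -0.1603, 0.084], [0.5579, -0.1738, 0.084], [0.4901, -0.1764, 0.084], [0.4894, -0.163, 0.084]] [ 0.52353664 -0.16835418  0.084     ]
side1 [331 155  21  18 125] [342.12  163.016] ((340.74462890625, 163.48243713378906), (24.22618865966797, 8.266016006469727), 27.89727020263672)
```

View pics/crop1.png

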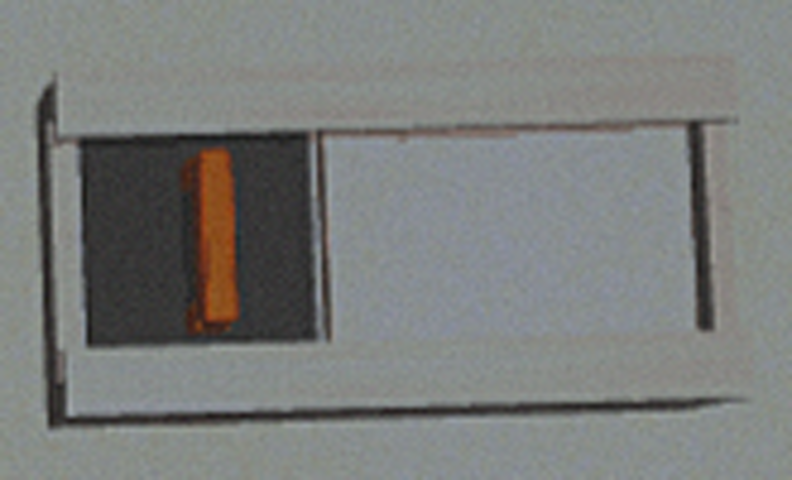

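The crop confirms it: the orange bar on the dark plate is centred at (395,159) in the full image, and the white deck runs right to the stop at about (495,157). The bar's centre is at about (0.523,-0.168), yaw about 2.3°. I'll move above it with the gripper half open so the fingers clear the end wall.

```bash
python3 -m handwheel '2.5 2.3 0 0 0 -1.5 0.55; 5 4.6 0 0 0 -3 0.55; 7.5 6.9 0 0 0 -4.5 0.55; 10 9.2 0 0 0 -6 0.55; 12.5 11.5 0 0 0 -7.5 0.55; 15 13.8 0 0 0 -9 0.55; 17.5 16.1 0 0 0 -10.6 0.55; 20 18.4 0 0 0 -10.6 0.55' 40
python3 -m handwheel '2.5 2.3 0 0 0 0 0.55; 5 4.6 0 0 0 0 0.55; 7.5 6.9 0 0 0 0 0.55; 10 9.2 0 0 0 0 0.55; 12.5 11.5 0 0 0 0 0.55; 15 13.8 0 0 0 0 0.55; 17.5 16.1 0 0 0 0 0.55; 20 18.35 0 0 0 0 0.55'
python3 -m handwheel '0 0 -2 0 0 0 0.55; 0 0 -4 0 0 0 0.55;0 0 -6 0 0 0 0.55; 0 0 -8 0 0 0 0.55; 0 0 -8 0 0 0 0.55; 0 0 -8 0 0 0 0.55'
python3 - <<'E'
from h import *
s=status.observe(); print({k:np.round(v,4).tolist() for k,v in s.items() if k in('time_s','position','tool_rot','grip_width')})
im=snap('wrist','w1'); print(im['xyz'])
for z in(.084,):
    hsv=cv2.cvtColor(im['color'],cv2.COLOR_RGB2HSV)
    m=cv2.inRange(hsv,(4,150,90),(16,255,255)); k,l,st,c=cv2.connectedComponentsWithStats(m)
    i=1+np.argmax(st[1:,4]); r=cv2.minAreaRect(np.argwhere(l==i)[:,::-1].astype(np.float32)); print(r)
    print(np.round([onz(im,*p,z) for p in cv2.boxPoints(r)],4).tolist(),onz(im,*r[0],z))
E
```

```text
time_s: 0.77
position: [0.3235, -0.3507, 0.2312]
tool_rot: [[0.999, 0.038, -0.0], [0.038, -0.999, 0.0], [-0.0, -0.0, -1.0]]
ft_force: [0.6, -0.9, -0.3]
grip_width: 0.0468
gripper_force: 0.0
time_s: 1.43
position: [0.5235, -0.1671, 0.2311]
tool_rot: [[0.999, 0.04, -0.001], [0.04, -0.999, 0.0], [-0.001, -0.0, -1.0]]
ft_force: [-0.0, -1.7, -0.5]
grip_width: 0.047
gripper_force: 0.0
time_s: 1.93
position: [0.5224, -0.1685, 0.151]
tool_rot: [[0.999, 0.04, -0.002], [0.04, -0.999, 0.001], [-0.002, -0.001, -1.0]]
ft_force: [-0.5, -0.6, 1.3]
grip_width: 0.0467
gripper_force: 0.0
{'time_s': 1.9333, 'position': [0.5224, -0.1685, 0.151], 'tool_rot': [[0.9992, 0.0397, -0.0017], [0.0397, -0.9992, 0.001], [-0.0017, -0.0011, -1.0]], 'grip_width': 0.0467}
[ 0.58854875 -0.16728778  0.29303773]
((319.9999694824219, 199.99996948242188), (15.999998092651367, 83.99998474121094), 0.0)
[[0.4907, -0.166, 0.084], [0.5585, -0.1637, 0.084], [0.559, -0.1756, 0.084], [0.4913, -0.1789, 0.084]] [ 0.52629698 -0.17101646  0.084     ]
```

View pics/w1.png

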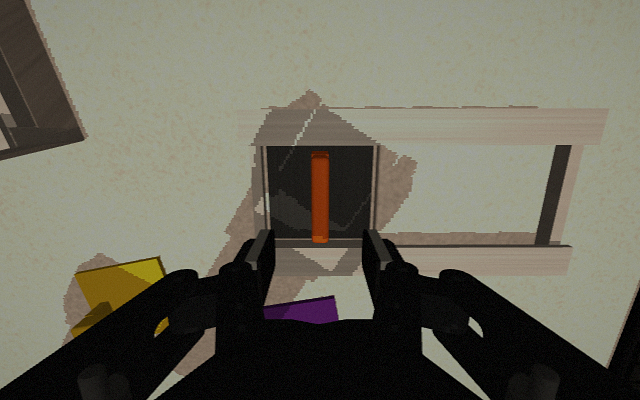

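The wrist view shows the bar at (320,197), midway between the fingers (about 260 and 375) and aligned with them. I'll descend and grip.

```bash
python3 -m handwheel '0.1 -0.1 -2 0 0 0 0.55; 0.1 -0.1 -4 0 0 0 0.55;0.2 -0.1 -6 0 0 0 0.55; 0.2 -0.1 -8 0 0 0 0.55; 0.2 -0.1 -9 0 0 0 0.55; 0.2 -0.1 -9.7 0 0 0 0.55; 0.2 -0.1 -9.7 0 0 0 0.55' 
python3 -m handwheel '0 0 0 0 0 0 0.3; 0 0 0 0 0 0 0.1; 0 0 0 0 0 0 0; 0 0 0 0 0 0 0; 0 0 0 0 0 0 0; 0 0 0 0 0 0 0' 50
```

```text
time_s: 2.57
position: [0.5246, -0.1698, 0.0542]
tool_rot: [[0.999, 0.04, -0.0], [0.04, -0.999, 0.0], [-0.0, -0.0, -1.0]]
ft_force: [-0.6, -0.0, -0.3]
grip_width: 0.0468
gripper_force: 0.0
time_s: 3.07
position: [0.5252, -0.1699, 0.0556]
tool_rot: [[0.999, 0.04, 0.002], [0.04, -0.999, -0.001], [0.002, 0.001, -1.0]]
ft_force: [0.8, -0.6, 6.4]
grip_width: 0.0131
gripper_force: 50.5
```

```bash
python3 -m handwheel '0 0 0.5 0 0 0 0; 0 0 1 0 0 0 0; 0 0 1.5 0 0 0 0; 0 0 2 0 0 0 0; 0 0 2 0 0 0 0; 0 0 2 0 0 0 0; 0 0 2 0 0 0 0'
python3 - <<'E'
from h import *
im=snap('wrist','w2')
im=snap('side','s2'); cv2.imwrite('pics/s2c.png',cv2.resize(im['color'][100:220,280:440],None,fx=4,fy=4)[...,::-1])
E
```

```text
time_s: 3.65
position: [0.5245, -0.1696, 0.0742]
tool_rot: [[0.999, 0.04, -0.0], [0.04, -0.999, 0.0], [-0.0, -0.0, -1.0]]
ft_force: [-0.4, -0.4, -3.4]
grip_width: 0.0132
gripper_force: 49.2
```

View pics/w2.png

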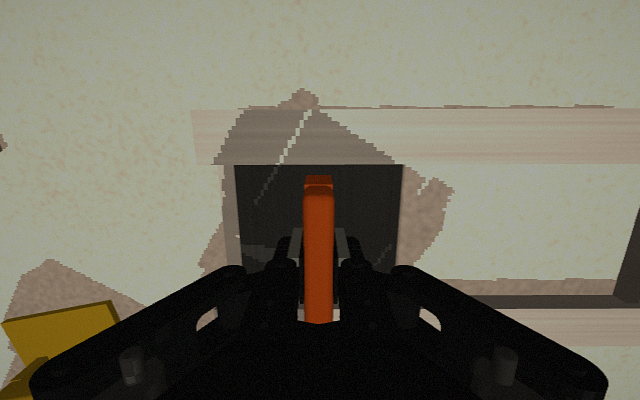

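The plate is held in the fingers and raised, with a 3.4 N load. I'll slide it along the chamber's -y direction, which is (+0.04,-1) in world.

```bash
python3 -m handwheel '0.04 -1 0 0 0 0 0; 0.08 -2 0 0 0 0 0; 0.12 -3 0 0 0 0 0; 0.16 -4 0 0 0 0 0; 0.2 -5 0 0 0 0 0; 0.24 -6 0 0 0 0 0; 0.26 -6.5 0 0 0 0 0; 0.26 -6.5 0 0 0 0 0'
python3 -m handwheel '0.04 -1 0 0 0 0 0; 0.08 -2 0 0 0 0 0; 0.12 -3 0 0 0 0 0; 0.16 -4 0 0 0 0 0; 0.2 -5 0 0 0 0 0; 0.24 -6 0 0 0 0 0; 0.26 -6.5 0 0 0 0 0; 0.26 -6.5 0 0 0 0 0'
```

```text
time_s: 4.42
position: [0.5272, -0.2361, 0.0742]
tool_rot: [[0.999, 0.038, 0.0], [0.038, -0.999, -0.0], [0.0, 0.0, -1.0]]
ft_force: [0.2, 0.7, -2.9]
grip_width: 0.0133
gripper_force: 49.2
time_s: 5.08
position: [0.5298, -0.301, 0.0742]
tool_rot: [[0.999, 0.039, 0.0], [0.039, -0.999, -0.0], [0.0, 0.0, -1.0]]
ft_force: [-1.5, -0.0, -2.2]
grip_width: 0.0132
gripper_force: 49.2
```

The slide was free of contact. I'll lower it to the deck, where contact is expected at about TCP z 0.066–0.067.

```bash
python3 -m handwheel '0 0 -0.2 0 0 0 0; 0 0 -0.4 0 0 0 0; 0 0 -0.6 0 0 0 0; 0 0 -0.7 0 0 0 0; 0 0 -0.75 0 0 0 0; 0 0 -0.75 0 0 0 0; 0 0 -0.75 0 0 0 0'
python3 - <<'E'
from h import *
snap('wrist','w3')
E
```

```text
time_s: 5.67
position: [0.5297, -0.2991, 0.0676]
tool_rot: [[0.999, 0.04, -0.0], [0.04, -0.999, 0.0], [-0.0, -0.0, -1.0]]
ft_force: [-2.5, 2.8, 5.0]
grip_width: 0.0132
gripper_force: 50.2
```

View pics/w3.png

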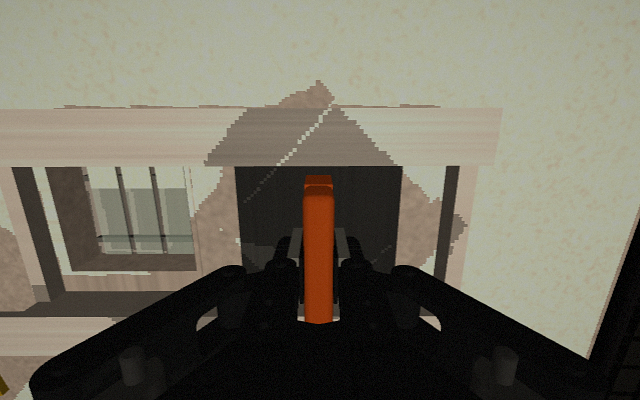

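The well at (140,215) is uncovered with the slides visible. The plate rests on the deck with a 5 N upward reaction, short of the stop at (450,215). I'll release and retreat.

```bash
python3 -m handwheel '0 0 0 0 0 0 0.15; 0 0 0 0 0 0 0.3; 0 0 0 0 0 0 0.5; 0 0 0 0 0 0 0.5; 0 0 0 0 0 0 0.5; 0 0 0 0 0 0 0.5'
python3 -m handwheel '0 0 1 0 0 0 0.5; 0 0 2.5 0 0 0 0.5; 0 0 5 0 0 0 0.5; 0 0 8 0 0 0 0.5; 0 0 11 0 0 0 0.5; 0 0 14 0 0 0 0.5; 0 0 14 0 0 0 0.5; 0 0 14 0 0 0 0.5'
python3 -m handwheel '-2 -3 0 0 0 0 0.5; -4 -6 0 0 0 0 0.5; -6 -9 0 0 0 0 0.5; -8 -12 0 0 0 0 0.5; -10 -15 0 0 0 0 0.5; -10 -15 0 0 0 0 0.5; -10 -15 0 0 0 0 0.5'
python3 - <<'E'
from h import *
im=snap('top','t4')
a=np.load('pics/top1.npy',allow_pickle=True).item()
for n,i_,z,lo,hi in(('o',im,.096,(4,150,90),(16,255,255)),('b0',a,.084,(105,150,60),(125,255,255)),('b',im,.084,(105,150,60),(125,255,255))):
    m=cv2.inRange(cv2.cvtColor(i_['color'],cv2.COLOR_RGB2HSV),lo,hi); m[:100]=0; m[:,:110]=0
    k,l,st,c=cv2.connectedComponentsWithStats(m); j=1+np.argmax(st[1:,4])
    r=cv2.minAreaRect(np.argwhere(l==j)[:,::-1].astype(np.float32)); print(n,r,onz(i_,*r[0],z))
E
```

```text
time_s: 6.22
position: [0.5298, -0.2996, 0.0667]
tool_rot: [[0.999, 0.04, 0.0], [0.04, -0.999, -0.0], [0.0, 0.0, -1.0]]
ft_force: [-0.1, -0.9, 0.7]
grip_width: 0.0426
gripper_force: 0.0
time_s: 6.88
position: [0.5302, -0.2999, 0.2091]
tool_rot: [[0.999, 0.04, 0.003], [0.04, -0.999, -0.003], [0.003, 0.003, -1.0]]
ft_force: [-0.3, 0.6, -0.2]
grip_width: 0.0426
gripper_force: 0.0
time_s: 7.47
position: [0.4285, -0.4505, 0.2054]
tool_rot: [[0.999, 0.037, -0.001], [0.037, -0.999, 0.002], [-0.001, -0.002, -1.0]]
ft_force: [0.6, 0.5, -0.0]
grip_width: 0.0425
gripper_force: 0.0
o ((464.2226257324219, 156.5102996826172), (35.235103607177734, 7.29129695892334), 87.87889862060547) [ 0.52747455 -0.2972743   0.096     ]
b0 ((151.72201538085938, 131.6768035888672), (35.237754821777344, 6.8702545166015625), 77.19573211669922) [0.56822864 0.29736144 0.084     ]
b ((151.81739807128906, 131.5421142578125), (35.45284652709961, 6.745785236358643), 77.00537872314453) [0.56849181 0.29718932 0.084     ]
```

View pics/t4.png

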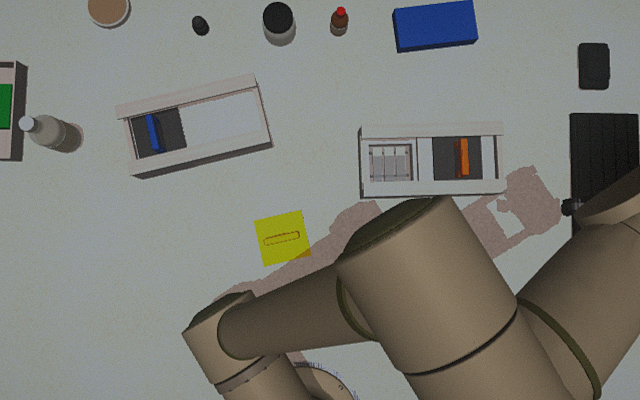

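The orange handle is now at (464,157), about 129 mm along the channel, and the well at (390,162) is open. The blue handle hasn't moved and the arm is clear.

```bash
python3 -c "
from rig import env
print(env.close_job())"
```

```text
the job is handed in; nothing more can be done
None
```

The orange-handled hatch was lifted, slid about 129 mm and set down on its deck with the well fully uncovered, the blue-handled hatch did not move, and the job is handed in; no verdict was returned.

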